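# Open the dice can's dial lid and tip the dice out

### The job

Turn the dial lid of the leaning dice can until its largest opening lies squarely over the can's outlet, while the can still leans back at rest. Then swing the can over by its lever so that all five dice drop out into the tray under it, and let go, leaving the dial at the largest opening. Leave the other things on the ledge where they stand.

Things in the scene. Friction and masses are not known exactly. Their poses are not given: they have to be found in the camera images.
- stand: Birch dice tray with two uprights, fixed. Origin: on the ledge below the can's pivot; y along the pivot, z up, yaw 1.0 to 1.7 rad (so -x is roughly the robot's right, +y towards the robot); pivot 150 high. Tray x -205 to +65, y -91 to +91 (inside x -190 to +50, y -76 to +76), floor 8 high, rim 40. Uprights at |y| 62 to 74, x -18 to +18, 168 high.
- can (a joint): Tip of the can about its pivot, rad. 0: at rest on a stop, axis and dial leaning 30 degrees from vertical towards stand -x. Grows as the mouth swings on towards -x and down, to a stop at 2.1 (axis 150 degrees from vertical). Friction 0.2 N m (2 N at the knob): stays where left. With the wedge over the outlet the dice drop out at 1.7 to 2.05; if one lingers, rock the lever.
- lever_knob (a point): Centre of the dark wooden drum knob (26 across, 26 long along y, flat ends) on the can's tipping lever: an 8 mm steel rod, square to the can's axis, 100 from pivot to knob, in the plane stand y = +93. At rest it points up and to stand +x, 60 degrees from vertical (knob at x +87, height 200); at 2.1 it points 60 degrees to -x. Axes: the can's, y along the pivot, z out of the mouth.
- dial_grip (a point): Point on the dial's axis, 17 over the lid's face, 90 from the pivot. The dial is a steel disc 107 across on the can's mouth with a wooden grip bar on its centre: 30 long, 12 thick, 28 high over the face (top 11 past this point). z: out of the lid; x: along the bar; they turn with the dial. Largest opening: a 90 degree wedge, 13 to 50 from the axis, towards -x. Others: groups of 10 and 5 mm holes.
- dial (a joint): Turn of the dial on the can, rad, positive counter-clockwise seen from outside the lid. 0: largest opening squarely over the outlet. Starts at 1.25 to 1.48, the 10 mm holes over the outlet; turn clockwise to open. Stops at -0.5 and 1.7, none at 0. Friction 0.06 N m: stays where left. Dice pass only if the wedge lies mostly over the outlet.
- can_outlet (a point): Centre of the outlet in the mouth plate, under the dial, 33 from the can's axis, 69 beyond the pivot: a 90 degree wedge on the side the can leans to (can -x), which is the underside when tipped. The can is an aluminium cylinder 108 across, from 58 below the pivot to 68 above it along its axis. Axes: the can's.
- cup: Steel dice cup, 74 across, 85 high. Bystander. Origin: centre of its underside, z up.
- dish: White ceramic ring dish, 90 across, 22 high. Bystander. Origin: centre of its underside.
- cardbox: Plain card box lying flat, 90 x 63 x 20. Bystander. Origin: centre of its underside.
- tube: Silver aluminium cylinder with a twist cap, 34 across, 85 high, standing. Bystander. Origin: centre of its underside.
- meeple: Wooden meeple, about 36 wide, 40 tall, standing. Bystander. Origin: centre of its underside.
- clip: Black spring clip binder with wire handles, about 41 wide, 80 long, 22 high. Bystander. Origin: centre of its underside.
- die1: Hard plastic die, 16 mm cube, 10 to 14 g, one of five alike but for colour; starts inside the can. Origin: its centre.
- die2: Hard plastic die, 16 mm cube, 10 to 14 g, one of five alike but for colour; starts inside the can. Origin: its centre.
- die3: Hard plastic die, 16 mm cube, 10 to 14 g, one of five alike but for colour; starts inside the can. Origin: its centre.
- die4: Hard plastic die, 16 mm cube, 10 to 14 g, one of five alike but for colour; starts inside the can. Origin: its centre.
- die5: Hard plastic die, 16 mm cube, 10 to 14 g, one of five alike but for colour; starts inside the can. Origin: its centre.

How it is judged:
On the way, in this order (a step that is already met when the one before it is completed fails the run):
1. dial within 0.2 rad of the largest opening, can still at rest (tipped under 0.5 rad) (value of joint dial between -0.2 and 0.2 rad and value of joint can below 0.5 rad), for 0.2 s.
2. can tipped past 1.2 rad, dial still within 0.2 rad of the largest opening (value of joint dial between -0.2 and 0.2 rad and value of joint can above 1.2 rad), for 0.1 s.
At the end, for the whole second after the job is handed in: All five dice lie still inside the tray walls (stand x -195 to +55 mm, y within 80 mm, centres under 50 mm high); dial within 0.2 rad of the largest opening; can tipped or swung back, as you like; bystanders shifted by less than 30 mm (value of joint dial between -0.2 and 0.2 rad and x of die1 in the frame of stand between -0.195 and 0.055 m and y of die1 in the frame of stand between -0.08 and 0.08 m and z of each of die1, die2, die3, die4, die5 in the frame of stand below 0.05 m and linear speed of each of die1, die2, die3, die4, die5 below 0.03 m/s and x of die2 in the frame of stand between -0.195 and 0.055 m and y of die2 in the frame of stand between -0.08 and 0.08 m and x of die3 in the frame of stand between -0.195 and 0.055 m and y of die3 in the frame of stand between -0.08 and 0.08 m and x of die4 in the frame of stand between -0.195 and 0.055 m and y of die4 in the frame of stand between -0.08 and 0.08 m and x of die5 in the frame of stand between -0.195 and 0.055 m and y of die5 in the frame of stand between -0.08 and 0.08 m); the robot touches nothing.
It fails at once if a bystander (cup, dish, card box, cylinder, meeple or clip) is shifted by more than 30 mm (distance of any of cup, dish, cardbox, tube, meeple, clip from where it was at the start of the episode above 0.03 m).
It also fails if it takes over 48 s, if anything falls off the work surface, if the arm or the gripper's body presses on something with over 40 N, if the wrist force passes 120 N, or if a joint passes its speed limit or range.

### The arm

A 6-joint arm with a two-finger parallel gripper is mounted at the origin on the work surface. World frame = base frame: x ahead of the robot, y to its left, z up, the work surface at z = 0. Lengths are in m, angles in rad, forces in N, time in s.
With the tool pointing down it reaches from about 0.425 to 0.95 m from the base axis. Payload 14.7 kg.
Tool frame: the origin (TCP) lies at the very end of the fingers, on their centre line; the grasp point (between the pads) lies 19 mm behind it; z points along the fingers, x is the direction in which the jaws open and shut, and the axes are right-handed (so a half turn about z gives the same grasp; the last joint's range is limited). The gripper opens to 85 mm and grips with 20 to 120 N. Pads are 22 mm wide; open, the fingers measure 114 mm over their backs; the gripper's body (76 mm by 85 mm) begins 54 mm behind the grasp point. The pads swing forward as they close: fully open they stand 13 mm farther back than shut.
Start: joints at [-1.351, 0.48, 1.596, -0, 1.065, -0.047], TCP at [0.171, -0.627, 0.231] pointing down, gripper open.
Joint ranges: [-2.75, 2.75], [-0.82, 2.05], [0.23, 2.67], [-1.56, 4.7], [0.09, 2.69], [-2.92, 2.92]. Speed limits (rad/s): [1.89, 1.89, 2.39, 3.01, 3.01, 3.01].

### API

Orientations are given as a unit quaternion [w, x, y, z].
In Python, from plant import read_state, optics, env gives the robot as it stands. The module is installed in compiled form; this text tells all that it offers.
- The arm moves only by the tool move_arm, never from a script. Its argument "steps" is text: rows parted by semicolons, each of 7 numbers parted by spaces: the turn, a rotation vector about the tool's x, y, z in rad, then the shift along the tool's x, y, z in mm, then the opening in per cent of the stroke, from 0 (shut) to 100 (fully open). In form: ax ay az x y z grip; .... A call has 1 to 5 rows; each row shifts and turns the commanded pose from where the row before left it, along the tool's axes as they then stand; what a row does not reach is not made up. A row lasts 1/12 s, in which the tool goes at most 41.7 mm and 7.16 degrees, less where a joint would pass 70% of its speed; a pose out of reach is approached as far as the arm can. A call with a gripper value outside its range is refused whole. The fingers move at their own pace and stop on an object; "grip_force" is the grip in N (left out, the last holds). Time passes only in rows, so rows that do not move let the fingers close. It gives the time, the measured TCP pose, the force and the opening at its end, in the units of the state.
- read_state(): the state, without advancing time (a new reading comes with each control period).
- optics.capture(name): name is "scene" or "top" or "wrist"; returns a dict with "image" (480x640x3 uint8, blue, green, red), "K" (3x3 intrinsics, pixels), "pose" (4x4, takes a point from camera to world coordinates); the wrist camera has in their place "mount" (4x4, takes a point from camera to tool coordinates, whose origin is the TCP and whose axes are the tool frame's). Camera axes: x right, y up, looking along -z (the intrinsics and any distortion apply to the point x, -y, -z); pixel columns grow to the right and rows downward; lengths in m; the calibration is good to about 2 mm. A picture is of the moment at which its call begins: read the wrist's pose just before it. There is no depth.
- env.finish_job(): hands the job in, once; it reports no verdict.
The state is a dict: "clock": time; "joint_pos": joint angles; "dq": joint speeds; "joint_torque": joint torques, N m; "tool_pos": TCP position; "orientation": TCP orientation; "contact_force": force on the tool from outside, world axes, zero at the start; "torque": the same for the moment, N m; "finger_gap": finger opening in m.
Only numpy, scipy, OpenCV 4.12 (cv2) and the standard library are available. Lean on these libraries where they do the work, as an engineer would, in place of code of your own. Each camera call takes 0.05 s, during which the arm holds its last target. There are 200 camera calls.

## Working session

There is one attempt and no reset: what is moved stays moved. The work goes in short steps, Python scripts to look and compute and a tool call to move; the robot and the scene stay as the last step left them, time stands still between calls to the robot, and variables do not carry over. Pictures are saved under pics/ and viewed, about 8 in all and at most 12, crops included, and the job is handed in when it is done.

Besides the shell and the picture viewer there is one more tool, called as name(argument=value, ...) on one line, values as JSON. move_arm: Moves the arm, as the interface text tells. Its arguments: {"type":"object","properties":{"steps":{"type":"string"},"grip_force":{"type":"number"}},"required":["steps"]}

```bash
mkdir -p pics; python3 - <<'E'
from plant import read_state, optics
import cv2,pickle
s=read_state();print(s)
for n in("scene","top","wrist"):
    c=optics.capture(n);cv2.imwrite(f"pics/{n}0.png",c["image"]);print(n,{k:v for k,v in c.items() if k!="image"})
    pickle.dump(c,open(f"{n}0.pkl","wb"))
E
```

```text
{'clock': 0.0, 'joint_pos': array([-1.35060650e+00,  4.80899654e-01,  1.59687687e+00,  2.61865942e-05,
        1.06511694e+00, -4.66253131e-02]), 'dq': array([-1.37118552e-03,  4.23281603e-04, -2.90536159e-03,  1.09331974e-03,
        1.33425548e-03, -9.14907206e-05]), 'joint_torque': array([-4.40510441e-03, -9.50654769e+01, -4.30186915e+01, -3.40955030e-04,
        1.21725586e-02,  1.55345901e-06]), 'tool_pos': array([ 0.17129852, -0.626579  ,  0.23062728]), 'orientation': array([-4.27080942e-04,  7.94873520e-01, -6.06774805e-01, -4.90671512e-04]), 'contact_force': array([ 0.64312615, -0.21325585, -1.03082763]), 'torque': array([-0.03109047,  0.01083289,  0.01766392]), 'finger_gap': 0.08537922880992259}
scene {'K': array([[497.174721  ,   0.        , 319.43998788],
       [  0.        , 497.174721  , 237.56668301],
       [  0.        ,   0.        ,   1.        ]]), 'pose': array([[-0.55034279, -0.42572261,  0.71825001,  1.14214016],
       [ 0.83479933, -0.29628801,  0.46402963,  0.39546208],
       [ 0.01526096,  0.85496998,  0.51845292,  0.58492518],
       [ 0.        ,  0.    
[... 271 characters left out ...]
     [-0.99989913, -0.01415199,  0.0012015 ,  0.02771915],
       [-0.00155939,  0.19347307,  0.98110435,  0.97603422],
       [ 0.        ,  0.        ,  0.        ,  1.        ]])}
wrist {'K': array([[425.81831736,   0.        , 318.02216025],
       [  0.        , 425.81831736, 239.98747088],
       [  0.        ,   0.        ,   1.        ]]), 'mount': array([[ 9.99998726e-01,  1.30563521e-04,  1.59114768e-03,
        -1.05345510e-05],
       [ 5.86003080e-04, -9.57101276e-01, -2.89753004e-01,
        -7.29347300e-02],
       [ 1.48505830e-03,  2.89753568e-01, -9.57100133e-01,
        -1.42099330e-01],
       [ 0.00000000e+00,  0.00000000e+00,  0.00000000e+00,
         1.00000000e+00]])}
```

View pics/scene0.png

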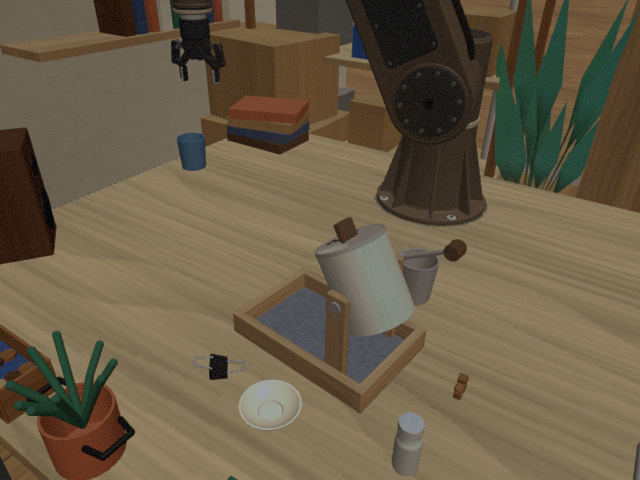

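View pics/top0.png

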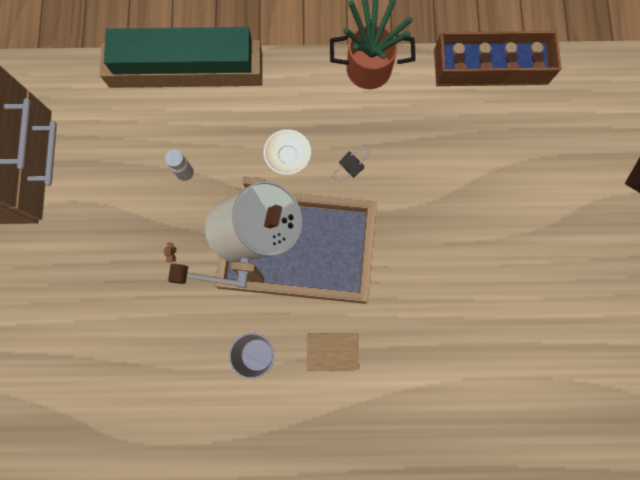

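The scene view shows the can leaning right over the blue tray, with the knob at (455,250). In the top view the bar is at (273,216), the knob at (178,274), and the tray's far rim corners at (376,201) and (369,301). Next I measure with masks.

```bash
cat > h.py <<'E'
import numpy as np, cv2, pickle
def ray(c,uv,pose=None):
    K=c["K"];P=c["pose"] if pose is None else pose
    d=np.linalg.inv(K)@[uv[0],uv[1],1.];return P[:3,3],P[:3,:3]@np.array([d[0],-d[1],-d[2]])
def plane(c,uv,z,pose=None):
    o,d=ray(c,uv,pose);return o+d*(z-o[2])/d[2]
def tri(rs):
    A=np.zeros((3,3));b=np.zeros(3)
    for o,d in rs:
        d=d/np.linalg.norm(d);M=np.eye(3)-np.outer(d,d);A+=M;b+=M@o
    p=np.linalg.solve(A,b);return p,[np.linalg.norm(np.cross(p-o,d/np.linalg.norm(d))) for o,d in rs]
def proj(c,p,pose=None):
    P=c["pose"] if pose is None else pose
    q=P[:3,:3].T@(np.array(p)-P[:3,3]);v=c["K"]@[q[0],-q[1],-q[2]];return v[:2]/v[2]
def stand(yaw,o):
    T=np.eye(4);c,s=np.cos(yaw),np.sin(yaw);T[:2,:2]=[[c,-s],[s,c]];T[:2,3]=o[:2];return T
E
python3 - <<'E'
from h import *
T=pickle.load(open("top0.pkl","rb"));S=pickle.load(open("scene0.pkl","rb"))
def dark(c,box,n):
    x0,y0,x1,y1=box;im=c["image"][y0:y1,x0:x1];g=im.max(2)
    m=(im[...,2].astype(int)<110)&(im[...,2].astype(int)-im[...,0]>12)
    k,l,st,ce=cv2.connectedComponentsWithStats(m.astype(np.uint8))
    for i in range(1,k):
        if st[i,4]>60: print(n,st[i],ce[i]+[x0,y0])
    return
dark(T,(160,255,215,295),"knobT");dark(S,(430,230,480,275),"knobS")
dark(T,(250,195,300,235),"barT");dark(S,(325,210,365,250),"barS")
a=cv2.resize(T["image"][175:310,150:390],None,fx=3.3,fy=3.3,interpolation=cv2.INTER_CUBIC)
cv2.imwrite("pics/tc.png",a)
# blue felt mask
im=T["image"].astype(int);m=((im[...,0]-im[...,2])>5);m[:,:225]=0;m[:185]=0;m[310:]=0;m[:,390:]=0
m=cv2.morphologyEx(m.astype(np.uint8),cv2.MORPH_OPEN,np.ones((5,5)))
cs,_=cv2.findContours(m,0,2);cc=max(cs,key=cv2.contourArea);print(cv2.boundingRect(cc),cv2.approxPolyDP(cc,4,True)[:,0].tolist())
E
```

```text
knobT [  8   9  20  20 334] [177.79640719 273.47005988]
knobS [  0   9  37  24 465] [451.78709677 250.59354839]
barT [ 14  10  18  23 297] [272.6969697  216.17845118]
barS [  0   7  40  30 568] [346.20246479 231.64260563]
(254, 208, 111, 84) [[254, 259], [265, 282], [358, 291], [364, 214], [301, 208], [302, 226], [294, 244], [280, 254]]
```

View pics/tc.png

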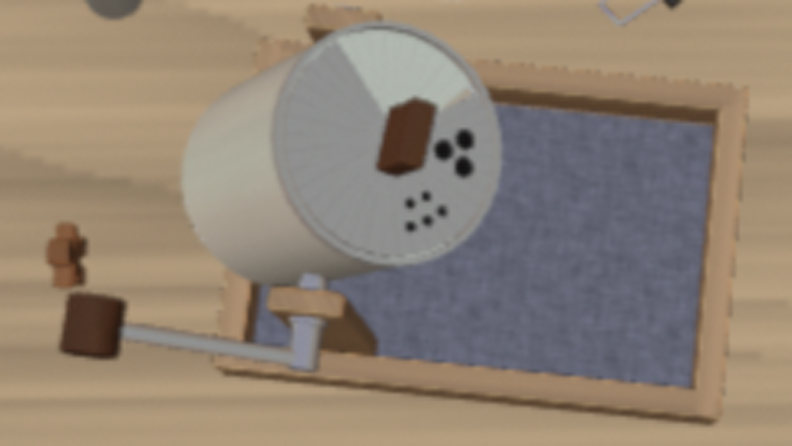

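The crop shows the wedge towards image top, the bar upright and the 10 mm holes at the outlet side. The outer rim corners are at about (376.4,200.8), (367,300.5) and (216,285.6) in the top image.

```bash
python3 - <<'E'
from h import *
from scipy.optimize import least_squares
T=pickle.load(open("top0.pkl","rb"));S=pickle.load(open("scene0.pkl","rb"))
ob=[((-205,-91,40),(376.4,200.8),T),((-205,91,40),(367,300.8),T),((65,91,40),(216,285.6),T),((87,93,200),(177.8,273.5),T),((87,93,200),(455.5,250.5),S),
((-50.5,0,237),(274.5,213),T)]
def err(v):
    M=stand(v[0],v[1:3]);r=[]
    for p,uv,c in ob: r+=list(proj(c,M[:3,:3]@(np.array(p)/1000)+M[:3,3])-uv)
    return r
f=least_squares(err,[1.5,.4,.1],loss='soft_l1',f_scale=2);print(f.x,np.round(f.fun.reshape(-1,2) if 0 else np.array(err(f.x)).reshape(-1,2),1))
v=f.x;M=stand(v[0],v[1:3]);np.save("M.npy",M)
print("knob tri",tri([ray(T,(177.8,273.5)),ray(S,(455.5,250.5))]))
W=lambda p:M[:3,:3]@(np.array(p)/1000)+M[:3,3]
print("knob",W((87,93,200)),"grip",W((-45,0,227.9)))
# dial: holes / bar pixel -> lid plane
R=M[:3,:3]@np.array([[np.cos(np.pi/6),0,-.5],[0,1,0],[.5,0,np.cos(np.pi/6)]])
piv=W((0,0,150))
def lid(uv,h):
    o,d=ray(T,uv);n=R[:,2];q=o+d*((piv+n*h-o)@n)/(d@n);return R.T@(q-piv)*1000
pc=lambda x,y:(150+x/3.3,175+y/3.3)
for n,p,h in [("axis?bar top a",pc(418,103),.101),("bar top b",pc(405,172),.101),("10mm",pc(455,150),.073),("5mm",pc(424,212),.073),("wedge l",pc(342,40),.073),("wedge r",pc(472,92),.073)]:
    q=lid(p,h);print(n,q.round(1),np.arctan2(q[1],q[0]).round(3))
def put(z,xd):pass
E
```

```text
[1.45694453 0.60786234 0.13398036] [[-0.5 -0.9]
 [ 0.6  0.1]
 [-2.7 -0.1]
 [-0.7 -0.5]
 [-0.3 -0.6]
 [ 2.   1.1]]
knob tri (array([0.5246196 , 0.23083626, 0.19844617]), [np.float64(0.0005797968257500258), np.float64(0.0005797968257500154)])
knob [0.52534816 0.23098247 0.2       ] grip [0.60275007 0.08927169 0.2279    ]
axis?bar top a [  1.1 -11.1 101. ] -1.475
bar top b [  3.3  19.8 101. ] 1.406
10mm [-32.2  -1.5  73. ] -3.094
5mm [-20.5  29.3  73. ] 2.181
wedge l [ 28.2 -38.9  73. ] -0.943
wedge r [-37.4 -29.8  73. ] -2.468
```

```bash
cat >> h.py <<'E'
from scipy.spatial.transform import Rotation as Ro, Slerp
def cur():
    from plant import read_state
    s=read_state();T=np.eye(4);q=s["orientation"];T[:3,:3]=Ro.from_quat(q[[1,2,3,0]]).as_matrix();T[:3,3]=s["tool_pos"];return T,s
def canR(M,t=0):
    a=np.pi/6+t;return M[:3,:3]@np.array([[np.cos(a),0,-np.sin(a)],[0,1,0],[np.sin(a),0,np.cos(a)]])
def dialtool(M,phi,h):  # tool gripping the bar, TCP at h (m) from pivot
    R=canR(M);T=np.eye(4);x=np.sin(phi)*R[:,0]-np.cos(phi)*R[:,1];z=-R[:,2]
    T[:3,:3]=np.c_[x,np.cross(z,x),z];T[:3,3]=M[:3,:3]@[0,0,.15]+M[:3,3]+R[:,2]*h;return T
def rows(T0,T1,n,g,via=0.):
    sl=Slerp([0,1],Ro.from_matrix(np.array([T0[:3,:3],T1[:3,:3]])));C=T0.copy();out=[]
    for i in range(1,n+1):
        f=i/n;Rg=sl(f).as_matrix();p=T0[:3,3]*(1-f)+T1[:3,3]*f+np.array([0,0,via*4*f*(1-f)])
        w=np.round(Ro.from_matrix(C[:3,:3].T@Rg).as_rotvec(),3);d=np.round(C[:3,:3].T@(p-C[:3,3])*1000,0 if n>5 else 1)
        out.append(" ".join(f"{v:g}" for v in [*w,*d,g]));C[:3,3]+=C[:3,:3]@d/1000;C[:3,:3]=C[:3,:3]@Ro.from_rotvec(w).as_matrix()
    for k in range(0,n,5):print("; ".join(out[k:k+5]))
E
python3 - <<'E'
from h import *
M=np.load("M.npy");T,s=cur();G=dialtool(M,1.44,.19);print(G.round(3))
S=pickle.load(open("top0.pkl","rb"));R=canR(M);p=proj(S,M[:3,:3]@[0,0,.15]+M[:3,3]+R[:,2]*.073);print("lid centre crop",(p-[150,175])*3.3)
print((Ro.from_matrix(T[:3,:3].T@G[:3,:3])).magnitude(),np.linalg.norm(G[:3,3]-T[:3,3]))
rows(T,G,25,100,.06)
E
```

```text
[[ 0.227  0.972  0.057  0.597]
 [ 0.838 -0.225  0.497  0.04 ]
 [ 0.496 -0.065 -0.866  0.315]
 [ 0.     0.     0.     1.   ]]
lid centre crop [389.93172749 138.87970144]
2.647920291761355 0.7951034054969291
0.028 0.004 -0.102 -21 -23 -13 100; 0.028 0.003 -0.102 -19 -26 -11 100; 0.028 0.004 -0.102 -16 -28 -9 100; 0.028 0.003 -0.102 -13 -30 -9 100; 0.028 0.004 -0.102 -10 -30 -6 100
0.028 0.003 -0.102 -6 -32 -5 100; 0.028 0.004 -0.103 -4 -32 -4 100; 0.028 0.003 -0.102 0 -33 -1 100; 0.028 0.004 -0.102 3 -32 -0 100; 0.028 0.003 -0.102 6 -31 1 100
0.028 0.004 -0.102 10 -31 4 100; 0.028 0.003 -0.102 12 -29 4 100; 0.028 0.004 -0.102 15 -27 7 100; 0.028 0.004 -0.102 17 -26 8 100; 0.028 0.003 -0.102 19 -23 9 100
0.028 0.004 -0.102 22 -20 11 100; 0.028 0.003 -0.102 23 -18 12 100; 0.028 0.004 -0.103 25 -15 13 100; 0.028 0.003 -0.102 25 -11 15 100; 0.028 0.004 -0.102 27 -8 16 100
0.028 0.003 -0.102 26 -6 16 100; 0.028 0.004 -0.102 27 -1 18 100; 0.028 0.003 -0.102 26 1 18 100; 0.028 0.004 -0.102 25 5 19 100; 0.028 0.004 -0.102 25 8 19 100
```

move_arm(steps="0.028 0.004 -0.102 -21 -23 -13 100; 0.028 0.003 -0.102 -19 -26 -11 100; 0.028 0.004 -0.102 -16 -28 -9 100; 0.028 0.003 -0.102 -13 -30 -9 100; 0.028 0.004 -0.102 -10 -30 -6 100")

```text
clock: 0.57
tool_pos: [0.2568, -0.4922, 0.2867]
orientation: [-0.05, 0.921, -0.383, 0.05]
contact_force: [0.3, -0.6, 1.0]
finger_gap: 0.0853
```

move_arm(steps="0.028 0.003 -0.102 -6 -32 -5 100; 0.028 0.004 -0.103 -4 -32 -4 100; 0.028 0.003 -0.102 0 -33 -1 100; 0.028 0.004 -0.102 3 -32 0 100; 0.028 0.003 -0.102 6 -31 1 100")

```text
clock: 0.98
tool_pos: [0.3417, -0.359, 0.3227]
orientation: [-0.096, 0.982, -0.134, 0.095]
contact_force: [0.7, -0.6, -0.5]
finger_gap: 0.0852
```

move_arm(steps="0.028 0.004 -0.102 10 -31 4 100; 0.028 0.003 -0.102 12 -29 4 100; 0.028 0.004 -0.102 15 -27 7 100; 0.028 0.004 -0.102 17 -26 8 100; 0.028 0.003 -0.102 19 -23 9 100")

```text
clock: 1.4
tool_pos: [0.4268, -0.2255, 0.3392]
orientation: [-0.136, 0.974, 0.124, 0.134]
contact_force: [0.4, 0.2, 0.8]
finger_gap: 0.0856
```

move_arm(steps="0.028 0.004 -0.102 22 -20 11 100; 0.028 0.003 -0.102 23 -18 12 100; 0.028 0.004 -0.103 25 -15 13 100; 0.028 0.003 -0.102 25 -11 15 100; 0.028 0.004 -0.102 27 -8 16 100")

```text
clock: 1.82
tool_pos: [0.5131, -0.0926, 0.3359]
orientation: [-0.166, 0.898, 0.373, 0.163]
contact_force: [0.8, -0.1, -0.2]
finger_gap: 0.0855
```

move_arm(steps="0.028 0.003 -0.102 26 -6 16 80; 0.028 0.004 -0.102 27 -1 18 60; 0.028 0.003 -0.102 26 1 18 60; 0.028 0.004 -0.102 25 5 19 60; 0.028 0.004 -0.102 25 8 19 60")

```text
clock: 2.23
tool_pos: [0.5977, 0.0408, 0.3143]
orientation: [-0.184, 0.76, 0.597, 0.182]
contact_force: [0.4, -0.2, 0.6]
finger_gap: 0.0511
```

```bash
python3 - <<'E'
from h import *
from plant import optics
M=np.load("M.npy");T,s=cur();G=dialtool(M,1.44,.19)
c=optics.capture("wrist");P=T@c["mount"];c["P"]=P;pickle.dump(c,open("w1.pkl","wb"))
print(s["clock"],s["joint_pos"].round(2),(T[:3,3]-G[:3,3])*1000,Ro.from_matrix(T[:3,:3].T@G[:3,:3]).as_rotvec().round(3))
R=canR(M);piv=M[:3,:3]@[0,0,.15]+M[:3,3]
for h in(.073,.101):print(proj(c,piv+R[:,2]*h,P))
cv2.imwrite("pics/w1.png",c["image"])
E
```

```text
2.2333 [-0.3   0.37  1.69  0.55  1.24 -1.85] [ 0.5832151   1.22307414 -0.22124185] [-0.001  0.     0.005]
[316.8962499  234.30929863]
[316.8467269  247.93771288]
```

View pics/w1.png

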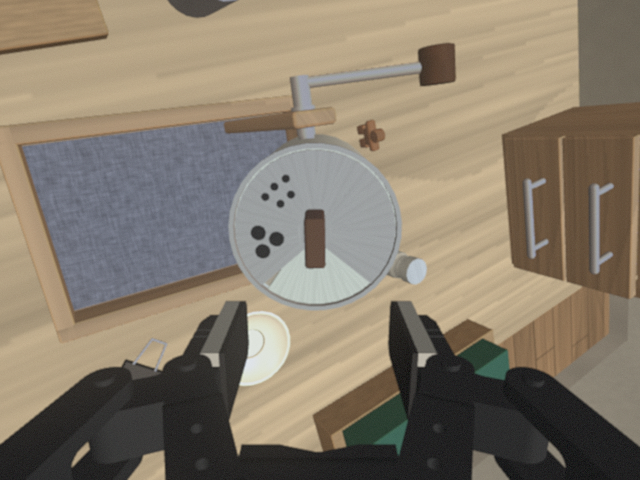

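The wrist view shows the lid centred at (315,225) and the bar top at (315.5,242), aligned with the jaws. My prediction is 2 to 3 mm off along tool y after allowing for perspective. I shift by that, approach and grip.

move_arm(steps="0 0 0 -0.7 -2.5 30 60; 0 0 0 0 0 30 50; 0 0 0 0 0 27 50; 0 0 0 0 0 25 50; 0 0 0 0 0 0 50", grip_force=25)

```text
clock: 2.7
tool_pos: [0.5986, 0.097, 0.2136]
orientation: [-0.187, 0.761, 0.594, 0.179]
contact_force: [-0.6, -0.1, 0.5]
finger_gap: 0.0427
```

move_arm(steps="0 0 0 0 0 0 0; 0 0 0 0 0 0 0; 0 0 0 0 0 0 0; 0 0 0 0 0 0 0; 0 0 0 0 0 0 0")

```text
clock: 3.12
tool_pos: [0.6016, 0.094, 0.2186]
orientation: [-0.183, 0.761, 0.594, 0.182]
contact_force: [-2.8, -7.0, 4.8]
finger_gap: 0.0109
```

```bash
python3 - <<'E'
from h import *
M=np.load("M.npy");T,s=cur();R=canR(M);print((R.T@(T[:3,3]-M[:3,3]-[0,0,.15])*1000).round(1),s["contact_force"]@R,s["torque"],s["finger_gap"])
print(Ro.from_matrix(T[:3,:3].T@dialtool(M,1.44,.19)[:3,:3]).as_rotvec().round(3))
E
```

```text
[-0.7  1.7 79.6] [-3.91408404  1.95673423  7.85142232] [-0.67523113  0.34183212  0.10086898] 0.01094084696049729
[0.003 0.001 0.   ]
```

move_arm(steps="0 0 0.05 0 0 -1.5 0; 0 0 0.1 0 0 0 0; 0 0 0.1 0 0 0 0; 0 0 0.1 0 0 0 0; 0 0 0.1 0 0 0 0")

```text
clock: 3.53
tool_pos: [0.6015, 0.094, 0.2191]
orientation: [-0.22, 0.876, 0.407, 0.136]
contact_force: [6.5, 5.6, -11.4]
finger_gap: 0.0116
```

move_arm(steps="0 0 0.1 0 0 0 0; 0 0 0.1 0 0 0 0; 0 0 0.1 0 0 0 0; 0 0 0.1 0 0 0 0; 0 0 0.1 0 0 0 0")

```text
clock: 3.95
tool_pos: [0.6017, 0.0942, 0.2191]
orientation: [-0.247, 0.949, 0.178, 0.077]
contact_force: [7.5, 6.4, -12.0]
finger_gap: 0.0117
```

move_arm(steps="0 0 0.1 0 0 0 0; 0 0 0.1 0 0 0 0; 0 0 0.1 0 0 0 0; 0 0 0.1 0 0 0 0; 0 0 0.09 0 0 0 0")

```text
clock: 4.37
tool_pos: [0.602, 0.0942, 0.2192]
orientation: [-0.258, 0.964, -0.058, 0.015]
contact_force: [9.4, 8.3, -12.4]
finger_gap: 0.0115
```

```bash
python3 - <<'E'
from h import *
M=np.load("M.npy");T,s=cur();R=canR(M);print(s["clock"],s["joint_pos"].round(2),(R.T@(T[:3,3]-M[:3,3]-[0,0,.15])*1000).round(1),s["contact_force"]@R,s["torque"],s["finger_gap"])
print(Ro.from_matrix(T[:3,:3].T@dialtool(M,0,.19)[:3,:3]).as_rotvec().round(3))
E
```

```text
4.3667 [-0.21  0.46  1.81  0.62  1.02 -0.46] [-0.2  1.3 80. ] [  1.81929515  -8.43173672 -15.40129969] [-0.06265331 -1.22987008 -0.64254214] 0.011512188509794118
[ 0.    -0.003 -0.005]
```

move_arm(steps="0 0 0 0 0 0 50; 0 0 0 0 0 0 50; 0 0 0 0 0 0 50; 0 0 0 0 0 -25 50; 0 0 0 0 0 -35 50")

```text
clock: 4.78
tool_pos: [0.5959, 0.0651, 0.2697]
orientation: [-0.259, 0.964, -0.054, 0.013]
contact_force: [-0.2, 0.1, -0.3]
finger_gap: 0.0426
```

move_arm(steps="0 0 0 0 0 -35 50; 0 0 0 0 0 -35 50; 0 0 0 0 0 0 50")

```text
clock: 5.03
tool_pos: [0.5955, 0.0266, 0.3374]
orientation: [-0.257, 0.965, -0.054, 0.019]
contact_force: [0.8, -0.5, 0.4]
finger_gap: 0.0428
```

```bash
python3 - <<'E'
from h import *
from plant import optics
M=np.load("M.npy");T,s=cur();c=optics.capture("wrist");P=T@c["mount"];c["P"]=P;pickle.dump(c,open("w2.pkl","wb"))
print(s["clock"],T[:3,3],s["finger_gap"]);cv2.imwrite("pics/w2.png",c["image"])
R=canR(M);piv=M[:3,:3]@[0,0,.15]+M[:3,3]
for q in [(0,0,.073),(-.05,0,.073),(.05,0,.073),(0,0,.101)]:print(q,proj(c,piv+R@q,P).round(0))
E
```

```text
5.0333 [0.59552856 0.02662066 0.33738383] 0.04277137486880302
(0, 0, 0.073) [318. 222.]
(-0.05, 0, 0.073) [317. 289.]
(0.05, 0, 0.073) [318. 148.]
(0, 0, 0.101) [318. 233.]
```

View pics/w2.png

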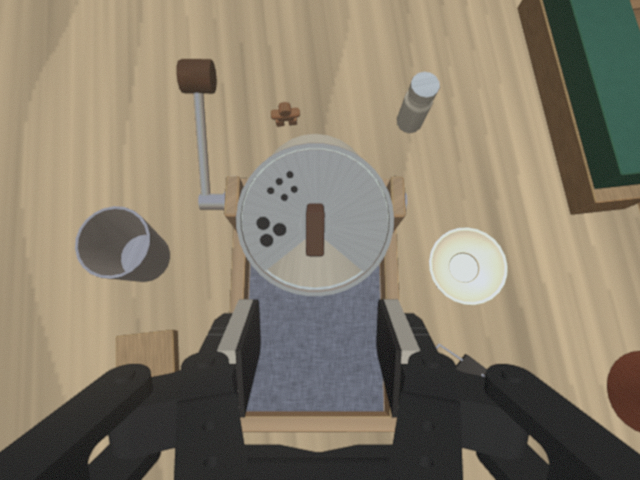

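The wrist view shows the wedge centred downwards over the outlet side, with the bar upright at x≈315 and wedge edges symmetric at about 270 and 362. The dial is at about 0. The knob is at (197,76). Now the lever.

```bash
python3 - <<'E'
from h import *
M=np.load("M.npy");T,s=cur()
t=pickle.load(open("top0.pkl","rb"));S=pickle.load(open("scene0.pkl","rb"));rs=[ray(t,(177.8,273.5)),ray(S,(455.5,250.5))]
for n,b in(("w1",(405,30,470,100)),("w2",(165,45,230,110))):
    c=pickle.load(open(n+".pkl","rb"));x0,y0,x1,y1=b;im=c["image"][y0:y1,x0:x1].astype(int)
    m=(im[...,2]<115)&(im[...,2]-im[...,0]>12);k,l,st,ce=cv2.connectedComponentsWithStats(m.astype(np.uint8));i=1+st[1:,4].argmax();uv=ce[i]+[x0,y0];print(n,uv,st[i]);rs.append(ray(c,uv,c["P"]))
print(tri(rs));k=tri(rs)[0];print(M[:3,:3].T@(k-M[:3,3]))
k=(M[:3,:3]@[.087,.093,.2]+M[:3,3]+k)/2
G=np.eye(4);x=-M[:3,1];z=np.array([0,0,-1.]);G[:3,:3]=np.c_[x,np.cross(z,x),z];G[:3,3]=k+[0,0,.053]
np.save("k.npy",k);print(k,G[:3,3]);rows(T,G,10,60,.02)
E
```

```text
w1 [436.72206096  64.14078374] [  13   13   37   43 1378]
w2 [196.33675079  75.76735016] [  12   14   40   36 1268]
(array([0.52368357, 0.23093761, 0.19872589]), [np.float64(0.001313607691290884), np.float64(0.0006103723210770085), np.float64(0.0007484039010027544), np.float64(0.0007389676998253116)])
[0.08676632 0.09464872 0.19872589]
[0.52451586 0.23096004 0.19936294] [0.52451586 0.23096004 0.25236294]
-0.052 -0.001 0 -9 -16 11 60; -0.052 -0 0 -10 -16 11 60; -0.053 -0.001 0 -9 -16 11 60; -0.052 -0.001 0 -9 -16 13 60; -0.052 -0.001 0 -10 -17 13 60
-0.052 -0 0.001 -9 -16 13 60; -0.052 -0.001 -0 -9 -17 15 60; -0.053 -0.001 -0 -10 -17 15 60; -0.052 -0 -0 -9 -18 16 60; -0.052 -0.001 -0 -9 -18 16 60
```

move_arm(steps="-0.052 -0.001 0 -9 -16 11 60; -0.052 0 0 -10 -16 11 60; -0.053 -0.001 0 -9 -16 11 60; -0.052 -0.001 0 -9 -16 13 60; -0.052 -0.001 0 -10 -17 13 60")

```text
clock: 5.5
tool_pos: [0.5573, 0.1328, 0.31]
orientation: [-0.13, 0.99, -0.056, 0.006]
contact_force: [0.3, 1.1, 1.0]
finger_gap: 0.0512
```

move_arm(steps="-0.052 0 0.001 -9 -16 13 60; -0.052 -0.001 0 -9 -17 15 60; -0.053 -0.001 0 -10 -17 15 60; -0.052 0 0 -9 -18 16 60; -0.052 -0.001 0 -9 -18 16 60")

```text
clock: 5.92
tool_pos: [0.5218, 0.234, 0.2492]
orientation: [0.0, 0.998, -0.056, -0.003]
contact_force: [0.9, 0.1, -0.6]
finger_gap: 0.0512
```

move_arm(steps="0 0 0 0 0 25 60; 0 0 0 0 0 25 60; 0 0 0 0 0 20 60; 0 0 0 0 0 0 60; 0 0 0 0 0 0 60")

```text
clock: 6.33
tool_pos: [0.5211, 0.2327, 0.179]
orientation: [-0.0, 0.998, -0.056, -0.005]
contact_force: [0.4, 0.2, 0.6]
finger_gap: 0.0511
```

```bash
python3 - <<'E'
from h import *
from plant import optics
k=np.load("k.npy");T,s=cur();print(s["clock"],s["joint_pos"].round(2),T[:3,3]-k,T[:3,:3].round(3),s["contact_force"])
im=optics.capture("wrist")["image"];cv2.imwrite("pics/w3.png",im)
E
```

```text
6.3333 [0.36 0.43 1.83 0.01 0.89 0.47] [-0.00337834  0.00173062 -0.02036385] [[ 0.994 -0.112 -0.009]
 [-0.112 -0.994  0.001]
 [-0.009 -0.    -1.   ]] [0.39464411 0.16673141 0.60116588]
```

View pics/w3.png

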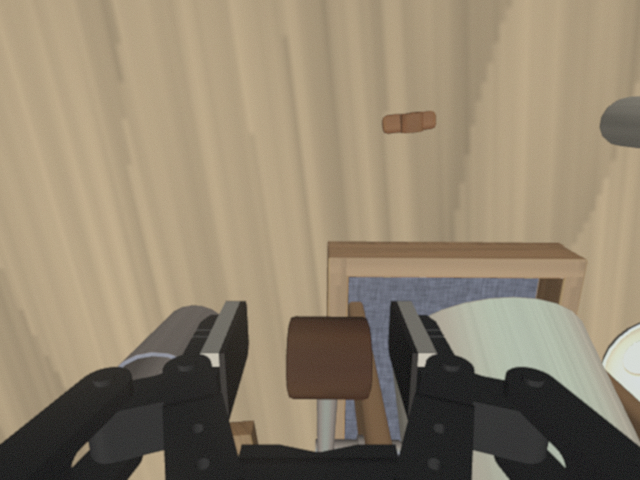

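The knob sits about 4 mm to the tool's +x side of the jaw centre, at (329,357). I correct that, grip lightly, and then swing it along the arc.

move_arm(steps="0 0 0 3.5 1.5 -2.5 60; 0 0 0 0 0 0 0; 0 0 0 0 0 0 0; 0 0 0 0 0 0 0; 0 0 0 0 0 0 0", grip_force=20)

```text
clock: 6.8
tool_pos: [0.5244, 0.231, 0.1836]
orientation: [-0.001, 0.998, -0.057, -0.004]
contact_force: [-13.1, 1.9, 16.8]
finger_gap: 0.0259
```

move_arm(steps="0 0 0 5.7 0 0 0")

```text
clock: 6.88
tool_pos: [0.5248, 0.2309, 0.1832]
orientation: [-0.001, 0.998, -0.057, -0.009]
contact_force: [-74.3, 23.8, 57.6]
finger_gap: 0.0258
```

I put the 5.7 mm on the wrong axis (x instead of y), and the wrist force rose to about 97 N. I undo it at once and relax the preload.

move_arm(steps="0 0 0 -6.7 0 -1 0; 0 0 0 0 0 0 0")

```text
clock: 7.05
tool_pos: [0.5244, 0.2308, 0.1844]
orientation: [-0.001, 0.998, -0.057, -0.003]
contact_force: [-2.5, -2.1, 2.2]
finger_gap: 0.0256
```

Forces are low again. Now the first part of the arc.

move_arm(steps="0 0 0 0 5.7 -8.8 0; 0 0 0 0 6.6 -8.1 0; 0 0 0 0 7.4 -7.4 0; 0 0 0 0 8.1 -6.6 0; 0 0 0 0 8.8 -5.7 0")

```text
clock: 7.47
tool_pos: [0.5201, 0.1937, 0.2209]
orientation: [-0.001, 0.998, -0.057, -0.004]
contact_force: [-4.6, 1.6, -5.9]
finger_gap: 0.0257
```

move_arm(steps="0 0 0 0 9.3 -4.8 0; 0 0 0 0 9.8 -3.7 0; 0 0 0 0 10.1 -2.7 0; 0 0 0 0 10.3 -1.7 0; 0 0 0 0 10.5 -0.5 0")

```text
clock: 7.88
tool_pos: [0.5143, 0.1441, 0.2343]
orientation: [-0.001, 0.998, -0.057, -0.004]
contact_force: [-5.9, 4.7, 0.7]
finger_gap: 0.0258
```

move_arm(steps="0 0 0 0 10.5 0.5 0; 0 0 0 0 10.3 1.7 0; 0 0 0 0 10.1 2.7 0; 0 0 0 0 9.8 3.7 0; 0 0 0 0 9.3 4.8 0")

```text
clock: 8.3
tool_pos: [0.5084, 0.0941, 0.2209]
orientation: [-0.001, 0.998, -0.057, -0.003]
contact_force: [-8.3, 2.6, 7.0]
finger_gap: 0.0258
```

move_arm(steps="0 0 0 -0.5 8.8 5.7 0; 0 0 0 0 8.1 6.6 0; 0 0 0 0 7.4 7.4 0; 0 0 0 0 6.6 8.1 0; 0 0 0 0 3 4.2 0")

```text
clock: 8.72
tool_pos: [0.5044, 0.0599, 0.1883]
orientation: [-0.0, 0.998, -0.057, -0.003]
contact_force: [-6.6, -3.6, 7.8]
finger_gap: 0.0256
```

move_arm(steps="0 0 0 0 0 0 0; 0 0 0 0 0 0 0; 0 0 0 0 0 0 0; 0 0 0 0 0 0 0; 0 0 0 0 0 0 0")

```text
clock: 9.13
tool_pos: [0.5044, 0.0602, 0.1886]
orientation: [-0.0, 0.998, -0.057, -0.003]
contact_force: [-3.6, -6.5, 3.0]
finger_gap: 0.0257
```

```bash
python3 - <<'E'
from h import *
from plant import optics
T,s=cur();print(s["clock"],T[:3,3],s["contact_force"])
a=optics.capture("top")["image"][130:340,180:420];b=optics.capture("scene")["image"][170:410,220:490]
cv2.imwrite("pics/d.png",np.hstack([cv2.resize(a,(400,350)),cv2.resize(b,(394,350))]))
E
```

```text
9.1333 [0.50440032 0.06017483 0.18858088] [-3.61208077 -6.52110063  2.98784539]
```

View pics/d.png

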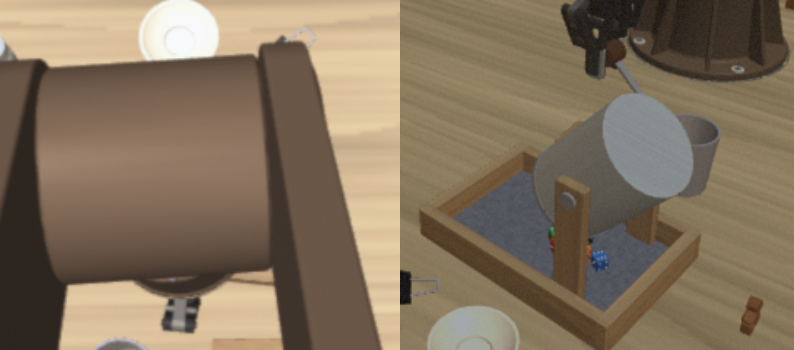

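Dice lie in the tray under the can. Green, red, orange and blue are visible, so the fifth is unclear. I rock the lever once, release and look.

move_arm(steps="0 0 0 0 -6.6 -8.1 0; 0 0 0 0 -7.4 -7.4 0; 0 0 0 0 -8.1 -6.6 0; 0 0 0 0 8.1 6.6 0; 0 0 0 0 7.4 7.4 0")

```text
clock: 9.65
tool_pos: [0.5055, 0.069, 0.1974]
orientation: [-0.001, 0.998, -0.056, -0.003]
contact_force: [-6.1, 1.5, 6.2]
finger_gap: 0.0253
```

move_arm(steps="0 0 0 0 6.6 8.1 0; 0 0 0 0 1 1.5 0; 0 0 0 0 0 0 0; 0 0 0 0 0 0 60; 0 0 0 0 0 0 60")

```text
clock: 10.07
tool_pos: [0.5055, 0.061, 0.1871]
orientation: [-0.001, 0.998, -0.057, -0.002]
contact_force: [1.0, 0.5, 0.0]
finger_gap: 0.0489
```

move_arm(steps="0 0 0 0 0 0 60; 0 0 0 0 0 -25 60; 0 0 0 0 0 -35 60; 0 0 0 0 10 -38 60; 0 0 0 0 25 -30 60")

```text
clock: 10.48
tool_pos: [0.5023, 0.0272, 0.3171]
orientation: [-0.001, 0.998, -0.055, -0.002]
contact_force: [0.5, -0.3, 0.4]
finger_gap: 0.0514
```

move_arm(steps="0 0 0 0 40 0 60; 0 0 0 0 40 0 60; 0 0 0 0 40 0 60; 0 0 0 0 40 0 60; 0 0 0 0 40 0 60")

```text
clock: 10.9
tool_pos: [0.4787, -0.1748, 0.3147]
orientation: [-0.001, 0.998, -0.056, -0.003]
contact_force: [1.7, -0.6, 0.0]
finger_gap: 0.0514
```

move_arm(steps="0 0 0 0 40 0 60; 0 0 0 0 40 0 60; 0 0 0 0 40 0 60; 0 0 0 0 0 0 60; 0 0 0 0 0 0 60")

```text
clock: 11.32
tool_pos: [0.4651, -0.2942, 0.3138]
orientation: [-0.001, 0.998, -0.058, -0.003]
contact_force: [-0.3, 0.0, -0.5]
finger_gap: 0.0512
```

```bash
python3 - <<'E'
from h import *
from plant import optics
T,s=cur();print(s["clock"],T[:3,3],s["contact_force"])
a=optics.capture("top");pickle.dump(a,open("top2.pkl","wb"));a=a["image"][130:340,180:420];b=optics.capture("scene")["image"][170:410,220:490]
cv2.imwrite("pics/e.png",np.hstack([cv2.resize(a,(400,350)),cv2.resize(b,(394,350))]))
E
```

```text
11.3167 [ 0.4651285  -0.29419276  0.31384811] [-0.29392317  0.01992829 -0.5167141 ]
```

View pics/e.png

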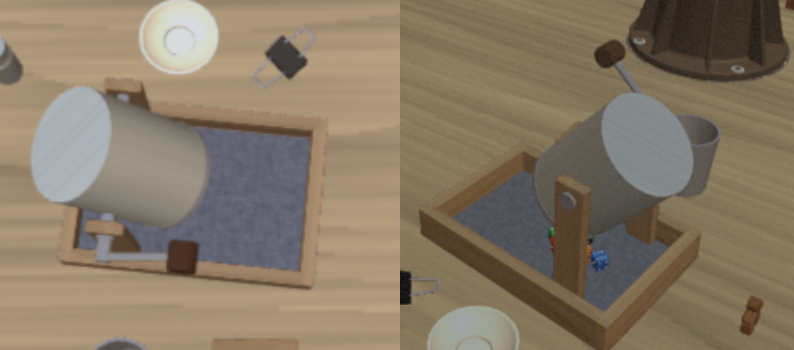

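```bash
python3 - <<'E'
from h import *
M=np.load("M.npy");T,s=cur();a=1.1
G=np.eye(4);x=-M[:3,1];z=M[:3,0]*np.sin(a)-np.array([0,0,np.cos(a)]);G[:3,:3]=np.c_[x,np.cross(z,x),z];G[:3,3]=M[:3,:3]@[-.27,0,.19]+M[:3,3]
print(G[:3,3]);rows(T,G,10,60)
E
```

```text
[ 0.57718872 -0.13427163  0.19      ]
0.11 0.001 -0 9 -17 12 60; 0.11 0 -0.001 10 -15 14 60; 0.11 0.001 0 9 -14 16 60; 0.109 0 -0 10 -12 17 60; 0.11 0.001 -0.001 9 -10 19 60
0.11 0.001 -0 9 -8 19 60; 0.11 0 -0 10 -6 20 60; 0.11 0.001 -0.001 9 -3 21 60; 0.11 0 0 9 -1 21 60; 0.109 0.001 -0 10 1 21 60
```

move_arm(steps="0.11 0.001 0 9 -17 12 60; 0.11 0 -0.001 10 -15 14 60; 0.11 0.001 0 9 -14 16 60; 0.109 0 0 10 -12 17 60; 0.11 0.001 -0.001 9 -10 19 60")

```text
clock: 11.83
tool_pos: [0.5229, -0.2116, 0.2526]
orientation: [-0.273, 0.96, -0.053, 0.015]
contact_force: [-0.7, -0.0, -1.0]
finger_gap: 0.0515
```

move_arm(steps="0.11 0.001 0 9 -8 19 60; 0.11 0 0 10 -6 20 60; 0.11 0.001 -0.001 9 -3 21 60; 0.11 0 0 9 -1 21 60; 0.109 0.001 0 10 1 21 60")

```text
clock: 12.25
tool_pos: [0.5784, -0.1333, 0.1898]
orientation: [-0.523, 0.85, -0.048, 0.03]
contact_force: [1.5, -0.2, -0.7]
finger_gap: 0.0517
```

```bash
python3 - <<'E'
from h import *
from plant import optics
T,s=cur();print(s["clock"],T[:3,3],s["contact_force"])
c=optics.capture("wrist");c["P"]=T@c["mount"];pickle.dump(c,open("w4.pkl","wb"));cv2.imwrite("pics/w4.png",c["image"])
E
```

```text
12.25 [ 0.57836718 -0.13330665  0.18980056] [ 1.48259921 -0.16802373 -0.69463837]
```

View pics/w4.png

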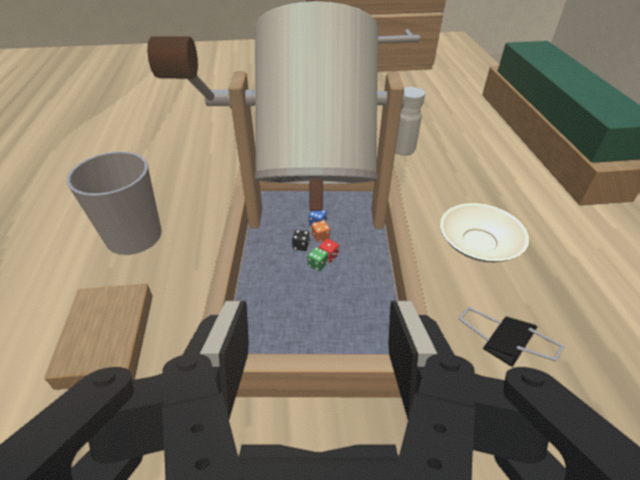

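All five dice (blue, orange, black, red, green, around (300–335, 215–262)) lie in the tray. The dial bar hangs edge-on at x≈316, and the robot is clear of everything.

```bash
python3 -c "
from plant import env
print(env.finish_job())"
```

```text
the job is handed in; nothing more can be done
None
```

I turned the dial about 1.44 rad clockwise to the largest opening with the can at rest. I then swung the can over by its knob to about 2 rad, rocked it once, let go, moved clear and handed the job in at about 12.3 s.

**Last checks:**
- **Dice:** the final wrist picture shows all five dice on the tray floor, well inside the walls.
- **Dial:** I checked it by wrist picture after turning (wedge centred over the outlet side). After tipping, the bar still hangs in line with the can.
- **Bystanders:** they look undisturbed in the last pictures; I compared them only by eye, not by measurement.
- **Contact:** the gripper was open and clear of everything, with a force reading of about 1.6 N, roughly its noise level.

**One slip:** after gripping the knob I sent one 5.7 mm row along the wrong tool axis. The wrist force rose to about 97 N (limit 120 N) for one row. I reversed it at once and the forces fell back to a few newtons. If the 40 N pressing limit counts the gripping fingers, that moment would have exceeded it; I have no separate reading for that.

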